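# Lift a stack of sterile trays out of its drum with a bayonet key

## Task

Fetch the stack of three sterile trays out of the steel drum with the lifting key: thread the key down through all three, feeling gently for the slot of the hidden middle tray instead of forcing it, and give it about a quarter turn under the bottom tray. Then lift the whole stack clear of the drum and set it down softly, upright, inside the shallow instrument tray, with the key left standing locked in it. Touch the trays only with the key, never with the gripper, and leave the bottles and the timer where they are.

Things in the scene. Friction and masses are not known exactly. Their poses are not given: they have to be found in the camera images.
- key: Steel lifting key with a blue handle, 155 mm tall, 0.12 kg, upright. Origin at the tip of its nose (lowest point), z up the shaft, x along the broad side of the handle and along the wings. Conical nose 0 to 3.5 mm above the tip (4 mm across at the tip), then a round shaft of 8.5 mm (the nose enters first and centres the loose trays); neck 13 mm wide. A half turn about z gives the same key.
- key_grip (a point): Middle of the key's handle, on its axis, 133 mm above the nose tip; axes as the key's. The handle reaches from 24 mm below to 22 mm above this point, 34 mm along x and 14 mm along y; grip it across the 14 mm.
- key_wings (a point): On the key's axis, level with the upper face of the two wings, 11 mm above the nose tip. The wings are 30 mm over both along x, 4.2 mm along y, and 5 mm high (6 to 11 mm above the tip).
- key_collar (a point): On the key's axis, at the underside of its stop collar (20 mm across, 4 mm high), 60 mm above the nose tip. The collar is wider than the key holes and stops the key when it is fully in.
- key_rest: Fixed steel bridge 70 x 50 x 66 mm in which the key stands on its collar; origin under its centre. The hole in its top plate (z 63 to 66 mm) is shaped like those of the trays: 33 x 7 mm along x with a 10 mm square middle. Draw the key straight up by 60 mm, with its x along the rest's x within 5 degrees.
- drum: Fixed round metal drum, open at the top, 112 mm outside (117 mm at the rim bead; wire ears at its +y and -y sides reach 68 mm from the axis), 90 mm high; origin under its centre. Inner floor at 4 mm, inside width 104 mm. Three trays stand stacked in it. The stack (about 4 N) must not be pressed on its floor with more than 50 N.
- tray_bottom: Lowest of three identical round perforated steel trays, 92 mm wide (95 mm at most), 38 mm high, 0.14 kg; origin at the centre of its foot, z up, on the drum's floor. Foot ring 77 mm wide, 17 mm high; floor plate 17 to 20 mm above the foot; wall to 38 mm, on which the next tray stands. A storey is 21 mm: between two floors 18 mm are free, where the wings can turn.
- tray_bottom_slot (a point): Centre of the key hole in the bottom tray, at the floor's upper face, 20 mm above the tray's origin. The hole is a slot 33 x 7 mm along x with a 10 mm square middle; a half turn gives the same slot. Wings that are below this floor and turned well away from the slot carry the stack.
- tray_top: Top tray, as tray_bottom but 42 mm above it, its slot within 9 degrees of the bottom tray's and its centre within 1.5 mm.
- tray_top_slot (a point): Centre of the key hole in the top tray, at the floor's upper face, x along the slot; 62 mm above tray_bottom's origin. The key's collar rests here when the key is fully in: its nose is then 2 mm above the drum's floor and its wings' upper face 4 mm below the bottom tray's floor plate.
- middle_floor (a point): Point on the drum's axis level with the upper face of the middle tray's floor (45 mm above its origin). That hidden tray is not reported and is set crosswise, so the slots never line up: its slot is 23 to 103 degrees anticlockwise (from above) from the bottom one's, centre within 1.5 mm of its. Wings rest on it until within about 5 degrees of its slot; a push of 3 to 12 N does not turn it.
- instrument_tray: Fixed shallow rectangular steel tray, 149 x 199 mm inside, 165 mm (x) by 215 mm (y) over the rim, 17 mm high; origin under its centre. Its floor is 3 mm above the origin. The stack shall stand wholly inside it; set it down with less than 50 N.
- spray_bottle: White spray bottle, 60 mm wide, 190 mm tall, origin under its centre; stays in place.
- saline_bottle: White bottle with a blue cap, 48 mm wide, 104 mm tall, origin under its centre; stays in place.
- iodine_bottle: Brown bottle with a white cap, 42 mm wide, 88 mm tall, origin under its centre; stays in place.
- timer: White flat digital timer with a red button, 60 x 64 x 18 mm, origin under its centre; stays in place.
There are look-alikes about, which are no part of the job. Several things have the shape of the key; the one meant has the colours described above.

How it is judged:
On the way, in this order (a step that is already met when the one before it is completed fails the run):
1. the key is threaded through all three trays in the drum: its wings are below the floor of the bottom tray (z of key_wings in the frame of tray_bottom between 0.004 and 0.0165 m and x of key_wings in the frame of tray_bottom between -0.006 and 0.006 m and y of key_wings in the frame of tray_bottom between -0.006 and 0.006 m and height (world z) of tray_bottom below 0.02 m and horizontal distance between tray_bottom and drum below 0.012 m), for 0.1 s.
2. the key is turned by at least 52 degrees from the bottom tray's slot, under its floor, with the stack still in the drum (z of key_wings in the frame of tray_bottom between 0.004 and 0.0185 m and x of key_wings in the frame of tray_bottom between -0.006 and 0.006 m and y of key_wings in the frame of tray_bottom between -0.006 and 0.006 m and height (world z) of tray_bottom below 0.02 m and horizontal distance between tray_bottom and drum below 0.012 m and angle between the x axis of key and the x axis of tray_bottom, either way round above 0.9 rad), for 0.1 s.
3. the whole stack hangs on the key, upright and clear above the drum's rim (z of key_wings in the frame of tray_bottom between 0.004 and 0.0185 m and x of key_wings in the frame of tray_bottom between -0.006 and 0.006 m and y of key_wings in the frame of tray_bottom between -0.006 and 0.006 m and z of tray_top in the frame of tray_bottom between 0.038 and 0.046 m and x of tray_top in the frame of tray_bottom between -0.009 and 0.009 m and y of tray_top in the frame of tray_bottom between -0.009 and 0.009 m and angle between the x axis of key and the x axis of tray_bottom, either way round above 0.9 rad and height (world z) of tray_bottom above 0.094 m and angle between tray_bottom's own z axis and vertical below 0.2 rad), for 0.2 s.
At the end, for the whole second after the job is handed in: The three trays stand stacked and upright (3 degrees) on the floor of the instrument tray, wholly inside its rim, with the key standing upright in them, its wings below the bottom tray's floor and at least 40 degrees from its slot; all at rest and released (x of tray_bottom in the frame of instrument_tray between -0.03 and 0.03 m and y of tray_bottom in the frame of instrument_tray between -0.055 and 0.055 m and z of tray_bottom in the frame of instrument_tray between 0 and 0.006 m and angle between each of tray_bottom, tray_top's own z axis and vertical below 0.06 rad and z of tray_top in the frame of tray_bottom between 0.038 and 0.046 m and x of tray_top in the frame of tray_bottom between -0.009 and 0.009 m and y of tray_top in the frame of tray_bottom between -0.009 and 0.009 m and z of key_wings in the frame of tray_bottom between 0.004 and 0.0185 m and x of key_wings in the frame of tray_bottom between -0.006 and 0.006 m and y of key_wings in the frame of tray_bottom between -0.006 and 0.006 m and angle between the x axis of key and the x axis of tray_bottom, either way round above 0.7 rad and angle between key's own z axis and vertical below 0.15 rad and linear speed of each of tray_bottom, tray_top, key below 0.02 m/s); the robot touches nothing.
It fails at once if the stack is pressed on the drum's floor with more than 50 N (contact force between tray_bottom and drum above 50 N).
It fails at once if the stack is set down on the instrument tray with more than 50 N (contact force between tray_bottom and instrument_tray above 50 N).
It fails at once if the gripper touches a tray (contact force between any of the fingers, the arm and tray_bottom above 0.5 N or contact force between any of the fingers, the arm and tray_top above 0.5 N).
It fails at once if a tray tips by more than 17 degrees (angle between any of tray_bottom, tray_top's own z axis and vertical above 0.3 rad).
It fails at once if a bottle or the timer is moved by more than 20 mm (distance of any of spray_bottle, saline_bottle, iodine_bottle, timer from where it was at the start of the episode above 0.02 m).
It also fails if it takes over 72 s, if anything falls off the work surface, if the arm or the gripper's body presses on something with over 40 N, if the wrist force passes 120 N, or if a joint passes its speed limit or range.

## Robot

A 6-joint arm with a two-finger parallel gripper is mounted at the origin on a cart in front of the work surface, level with it; the furniture and walls round the work are solid. World frame = base frame: x ahead of the robot, y to its left, z up, the work surface at z = 0. Lengths are in m, angles in rad, forces in N, time in s.
With the tool pointing down it reaches from about 0.35 to 0.85 m from the base axis. Payload 8.1 kg.
Tool frame: the origin (TCP) lies on the mounting face of the last link; the fingertips stand 186 mm ahead of it and the grasp point (between the pads) lies 167 mm ahead of it; z points along the fingers, y is the direction in which the jaws open and shut (so a half turn about z gives the same grasp; the last joint's range is limited). The gripper opens to 93 mm and grips with 3 to 60 N. Pads are 15 mm wide; open, the fingers measure 128 mm over their backs; the gripper's body (75 mm by 188 mm) begins 65 mm behind the grasp point.
Start: joints at [-1.353, 0.13, 1.488, -0, 1.523, -0.085], TCP at [0.179, -0.573, 0.405] pointing down, gripper open.
Joint ranges: [-2.96, 2.96], [-0.89, 2.26], [0.02, 2.5], [-1.34, 4.48], [0, 2.73], [-2.66, 2.66]. Speed limits (rad/s): [2.39, 2.39, 2.79, 3.14, 3.14, 3.14].

## Interface

Orientations are given as a rotation vector (axis times angle).
In Python, from plant import robot, read_camera, spotter gives the robot as it stands.
- The arm moves only by the tool arm_command, never from a script. Its arguments are lists of equal length, an entry for each row: "xyz": the shift along the world's x, y, z in cm, a list of three; "turn": the turn, a rotation vector about the world's x, y, z in rad, a list of three. A call has 1 to 12 rows; each row shifts and turns the commanded pose from where the row before left it; what a row does not reach is not made up. A row lasts 1/8 s, in which the tool goes at most 62.5 mm and 10.7 degrees, less where a joint would pass 70% of its speed; a pose out of reach is approached as far as the arm can. A call is refused whole if a number of a shift passes 6.25 or a number of a turn 0.188, either way. A call with a gripper value outside its range is refused whole. "gripper" is the finger opening in cm, from 0 to 9.3, set as the call begins (left out, the last holds). The fingers move at their own pace and stop on an object; "force" is the grip in N (left out, the last holds). Time passes only in rows, so rows that do not move let the fingers close. It gives the time, the measured TCP pose, the force and the opening at its end, in the units of the state.
- robot.read_state(): the state, without advancing time (a new reading comes with each control period).
- read_camera(name): name is "side" or "top"; returns a dict with "frame" (420x560x3 uint8, red, green, blue), "z_map" (420x560 float32, m along the optical axis (not along the pixel's ray), 0 where there is no reading), "fx", "fy", "cx", "cy" (pixels), "eye" and "orientation" of the camera in the world. Camera axes: x right, y down, z forward; pixel columns grow to the right and rows downward; lengths in m; the calibration is good to about 2 mm. A picture is of the moment at which its call begins.
- robot.close_job(): hands the job in, once; it reports no verdict.
Trained networks look in a picture, given as the dict that the camera call returned (one of the last four; its "shot" number tells which), for a name from the list of things; names that differ only in an ending like _2 or _b are one class to them, and where a whole thing is asked for, a point or a joint stands for the part that bears it (a point fixed in the world has none). Each returns a list of dicts, best first, with "confidence" (0 to 1); they miss things now and then, are a little off and sometimes report something else, mostly with a low value. They report only what shows in the picture. A call takes as long as a camera call. They do not tell look-alikes from the thing itself.
- spotter.masks_of(picture, query): "pixels" (420x560 bool, what is visible of it) and "centre" ([row, column] in pixels, amid what is visible of it).
The state is a dict: "t": time; "q": joint angles; "dq": joint speeds; "joint_torque": joint torques, N m; "tool_pos": TCP position; "orientation": TCP orientation; "force": force on the tool from outside, world axes, zero at the start; "wrist_torque": the same for the moment, N m; "opening": finger opening in m.
Only numpy, scipy, OpenCV 4.12 (cv2) and the standard library are available. Lean on these libraries where they do the work, as an engineer would, in place of code of your own. Each camera call takes 0.05 s, during which the arm holds its last target. There are 200 camera calls.

## Working session

There is one attempt and no reset: what is moved stays moved. The work goes in short steps, Python scripts to look and compute and a tool call to move; the robot and the scene stay as the last step left them, time stands still between calls to the robot, and variables do not carry over. Pictures are saved under pics/ and viewed, about 8 in all and at most 12, crops included, and the job is handed in when it is done.

Besides the shell and the picture viewer there is one more tool, called after "Request:" as name(argument=value, ...) on one line, values as JSON. arm_command: Moves the arm, as the interface text tells. Its arguments: {"type":"object","properties":{"xyz":{"type":"array","items":{"type":"array","items":{"type":"number"}}},"turn":{"type":"array","items":{"type":"array","items":{"type":"number"}}},"gripper":{"type":"number"},"force":{"type":"number"}},"required":["xyz","turn"]}

```bash
ls; mkdir -p pics
cat > h.py <<'E'
import numpy as np, cv2
from scipy.spatial.transform import Rotation as R
from plant import robot, read_camera, spotter
def rot(o):
    o=np.array(o,float)
    return o if o.shape==(3,3) else (R.from_rotvec(o) if o.size==3 else R.from_quat(o)).as_matrix()
def cloud(p):
    z=p["z_map"]; v,u=np.mgrid[:z.shape[0],:z.shape[1]]
    c=np.stack([(u-p["cx"])/p["fx"]*z,(v-p["cy"])/p["fy"]*z,z],-1)
    w=c@rot(p["orientation"]).T+np.array(p["eye"]); w[z<=0]=np.nan
    return w
def save(p,n,box=None,s=1):
    f=p["frame"][:,:,::-1]
    if box: f=f[box[0]:box[1],box[2]:box[3]]
    cv2.imwrite("pics/"+n,cv2.resize(f,None,fx=s,fy=s,interpolation=cv2.INTER_CUBIC))
E
python3 - <<'E'
from h import *
for n in("top","side"):
    p=read_camera(n); save(p,n+"1.png"); w=cloud(p); print(n,p["eye"],p["orientation"],p["fx"])
    for q in["key","key_rest","drum","tray_top","instrument_tray","spray_bottle","saline_bottle","iodine_bottle","timer"]:
        for m in spotter.masks_of(p,q)[:4]:
            x=w[m["pixels"]]; print(q,round(m["confidence"],2),np.round(m["centre"]),np.round(np.nanmedian(x,0),3),np.round(np.nanmin(x,0),3),np.round(np.nanmax(x,0),3))
print(robot.read_state())
E
```

```text
pics
top [0.34120182 0.01772942 1.35740723] [-2.16043727  2.11715011 -0.20922812] 467.36721311435264
key 0.64 [216. 390.] [ 0.544 -0.293  0.147] [ 0.528 -0.346 -0.   ] [ 0.586 -0.285  0.166]
key 0.45 [199. 332.] [ 0.593 -0.143  0.138] [ 0.58 -0.18 -0.  ] [ 0.636 -0.128  0.16 ]
key_rest 0.97 [225. 380.] [ 0.534 -0.286  0.062] [ 0.506 -0.339 -0.004] [ 0.582 -0.264  0.12 ]
key_rest 0.41 [241. 298.] [ 0.483 -0.048  0.067] [ 0.436 -0.099 -0.001] [ 0.529 -0.001  0.091]
drum 0.8 [243. 297.] [ 0.48  -0.046  0.071] [ 0.418 -0.115 -0.005] [0.539 0.021 0.097]
tray_top 0.66 [240. 300.] [ 0.482 -0.048  0.066] [ 0.438 -0.092  0.041] [ 0.526 -0.001  0.091]
instrument_tray 0.58 [250. 192.] [0.467 0.243 0.004] [ 0.38   0.131 -0.006] [0.554 0.353 0.024]
spray_bottle 0.8 [165. 313.] [ 0.681 -0.09   0.123] [ 0.664 -0.126 -0.002] [ 0.721 -0.065  0.194]
spray_bottle 0.71 [172. 256.] [0.672 0.062 0.081] [ 0.657  0.04  -0.003] [0.704 0.085 0.108]
spray_bottle 0.36 [219. 392.] [ 0.545 -0.294  0.133] [ 0.528 -0.35  -0.004] [ 0.591 -0.285  0.166]
saline_bottle 0.56 [174. 259.] [0.674 0.061 0.082] [0.659 0.04  
[... 1454 characters left out ...]
052] [ 0.413 -0.352 -0.001] [0.551 0.028 0.091]
{'t': 1.0, 'q': array([-1.35342334e+00,  1.30370272e-01,  1.48820192e+00,  1.05534301e-05,
        1.52299551e+00, -8.53548733e-02]), 'dq': array([-0.00062865, -0.00131716, -0.00080308, -0.0005215 , -0.00041357,
        0.0002432 ]), 'joint_torque': array([ 5.57545918e-04, -5.59772658e+01, -4.92066908e+01,  7.65679870e-02,
        2.22405663e-02, -7.10301492e-06]), 'tool_pos': array([ 0.17892496, -0.57270427,  0.40475193]), 'orientation': array([3.10564893e+00, 4.73705661e-01, 1.91074938e-05]), 'force': array([-0.10138007,  0.49055984,  0.53922369]), 'wrist_torque': array([ 0.01692718,  0.04017674, -0.03026357]), 'opening': 0.09311581216683665}
```

Run:
```python
from h import *
p=read_camera("top"); save(p,"top2.png",(130,310,130,430),2.6)
```

```text
(no output)
```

View pics/side1.png

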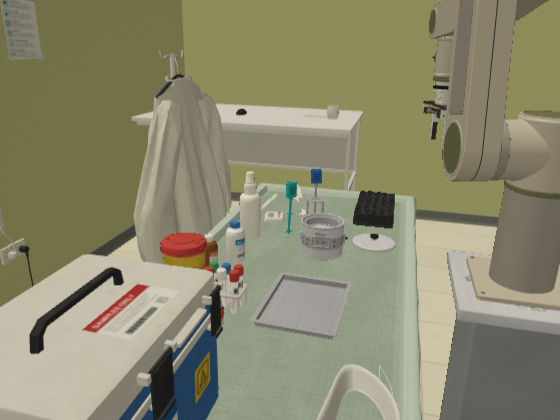

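View pics/top2.png

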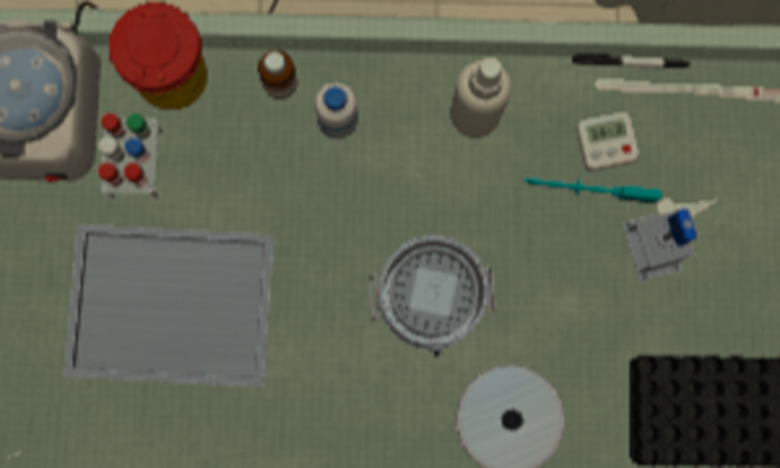

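Run:
```python
from h import *
p=read_camera("top"); w=cloud(p); f=p["frame"].astype(int)
r,g,b=f[...,0],f[...,1],f[...,2]
def rect(m,n):
    x=w[m]; x=x[~np.isnan(x).any(1)]; rc=cv2.minAreaRect((x[:,:2]*1000).astype(np.float32)); print(n,len(x),np.round(np.array(rc[0]),1),np.round(rc[1],1),round(rc[2],1),"z",np.round(np.percentile(x[:,2],[5,50,95]),3))
blue=(b>r+50)&(b>g+25)
near=lambda x,y,d:(abs(w[...,0]-x)<d)&(abs(w[...,1]-y)<d)
N=near(.535,-.285,.07)
rect(blue&N&(w[...,2]>.1),"handle all"); rect(blue&N&(w[...,2]>.148),"handle top")
rect(N&(abs(w[...,2]-.066)<.006),"rest plate")
M=near(.48,-.047,.08)&(w[...,2]>.084); x=w[M]; 
c,rad=cv2.minEnclosingCircle((x[:,:2]*1000).astype(np.float32)); print("rim",c,rad)
D=near(.48,-.047,.08)&(w[...,2]>.081)
A=np.c_[2*x[:,:2],np.ones(len(x))]; s=np.linalg.lstsq(A,(x[:,:2]**2).sum(1),rcond=None)[0]; print("lsq",s[:2],np.sqrt(s[2]+s[0]**2+s[1]**2))
I=near(.467,.243,.13)&(w[...,2]>.011)&(w[...,2]<.03); rect(I,"itray")
teal=(g>r+40)&(b>r+40)
t=w[teal]; t=t[~np.isnan(t).any(1)]; print("teal",np.round(t[::max(1,len(t)//15)],3))
# tops of tall things
for n,m in(("left obstacles",(w[...,2]>.1)&(w[...,1]>.1)&(w[...,0]<.8)),):
    x=w[m]; print(n,np.round(x.min(0),2),np.round(x.max(0),2)) if len(x) else 0
def crop(c,d,s): 
    a=p["frame"][c[0]-d:c[0]+d,c[1]-d:c[1]+d,::-1]; a=cv2.resize(a,(s,s),interpolation=cv2.INTER_CUBIC); return cv2.normalize(a,None,0,255,cv2.NORM_MINMAX)
cv2.imwrite("pics/c3.png",np.hstack([crop((242,297),14,400),crop((218,388),20,400)]))
```

```text
handle all 51 [ 543.9 -296.1] [29.4 12.8] 20.4 z [0.153 0.16  0.164]
handle top 50 [ 543.9 -296.1] [29.4 12.8] 20.4 z [0.154 0.16  0.164]
rest plate 233 [ 545.2 -295.9] [52.1 51.8] 16.7 z [0.062 0.066 0.07 ]
rim (481.5008239746094, -45.83365249633789) 58.522220611572266
lsq [ 0.48160239 -0.0458519 ] 0.053086187540135346
itray 916 [478.9 238.7] [241.  223.9] 78.9 z [0.012 0.016 0.021]
teal [[ 0.688  0.067  0.104]
 [ 0.628  0.275  0.097]
 [ 0.617 -0.16   0.019]
 [ 0.617 -0.261  0.031]
 [ 0.614 -0.178  0.02 ]
 [ 0.616 -0.214  0.016]
 [ 0.614 -0.283  0.036]
 [ 0.611 -0.21   0.023]
 [ 0.612 -0.25   0.025]
 [ 0.61  -0.283  0.037]
 [ 0.609 -0.239  0.021]
 [ 0.607 -0.271  0.037]
 [ 0.607 -0.254  0.02 ]
 [ 0.606 -0.293  0.031]
 [ 0.601 -0.266  0.02 ]
 [ 0.549 -0.291  0.159]]
left obstacles [0.14 0.1  0.1 ] [0.78 0.74 0.39]
```

View pics/c3.png

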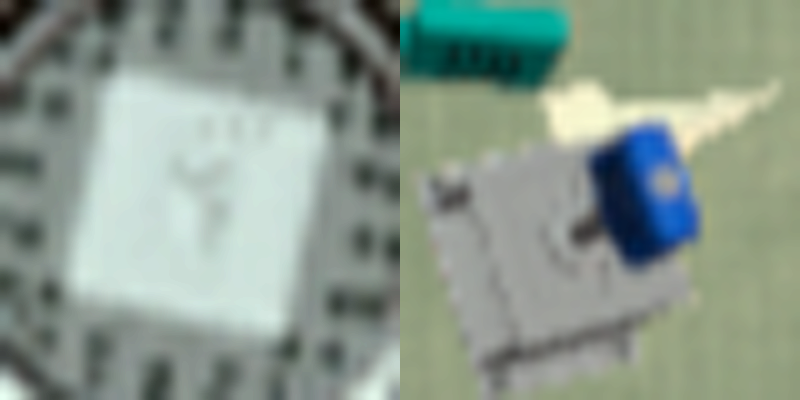

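Run:
```python
from h import *
P=[read_camera("top") for _ in range(8)]
w=np.nanmean([cloud(p) for p in P],0); F=np.mean([p["frame"] for p in P],0)
np.savez("avg.npz",w=w,F=F)
np.set_printoptions(linewidth=200)
print((w[231:255,286:309,2]*1000).round().astype(int))
print(w[242,297],w[242,307]-w[242,297],w[232,297]-w[242,297])
print(F[231:255,286:309].mean(-1).round().astype(int))
```

```text
[[65 65 67 65 65 65 65 67 65 65 66 67 64 67 65 66 64 64 67 64 64 66 81]
 [66 64 65 64 66 66 66 64 66 67 65 67 64 66 67 67 64 65 65 65 66 64 68]
 [65 65 66 67 66 65 66 66 67 65 64 65 66 64 67 66 65 65 65 66 66 65 65]
 [65 65 66 64 65 66 65 65 64 66 66 66 67 67 65 66 64 66 65 65 65 65 64]
 [65 65 67 65 66 66 66 66 68 65 68 66 67 66 66 67 65 65 66 66 64 64 64]
 [65 66 67 67 65 67 65 65 66 66 68 45 46 66 65 66 66 65 67 68 65 65 66]
 [67 65 65 66 66 67 65 66 66 65 44 46 46 66 65 66 67 68 66 65 66 65 66]
 [65 66 65 69 65 66 65 68 65 66 44 45 45 67 64 65 67 66 65 65 65 67 65]
 [65 66 65 66 65 64 65 65 67 65 45 46 46 64 65 66 65 66 67 67 64 65 65]
 [65 68 64 66 66 65 67 65 67  3  4 47 65 66 67 65 66 66 66 65 65 65 64]
 [66 66 65 66 65 67 63 67 67  6  3  4 44 65 66 66 66 67 67 65 66 64 66]
 [65 64 67 66 64 65 64 65 66  4  4  5 66 64 65 66 66 65 65 65 66 67 66]
 [67 65 67 66 67 65 66 64 65  3  3  3 66 66 68 66 66 63 67 66 64 66 66]
 [65 66 66 66 66 66 67 66 66 42  3 65 65 65 65 66 66 65 65 64 66 66 67]
 [66 67 67 66 67 65 68 67 65 45 47 66 66 66 67 66 66 66 65 66 65 65 66]
 [66 65 66 66 66 66 
[... 2320 characters left out ...]
8 138 136 126 107 107 107 106 106]
 [ 76 103 126 129 133 134 138 138 138 138 138 137 138 138 138 138 135 120 107 103  86  90  92]
 [ 89 101 111 114 119 118 122 127 130 134 137 137 137 139 139 139 135 115 107 102  76  84  79]
 [ 97 105 108 107 106 105 107 112 115 118 122 125 128 134 135 138 134 110 107 106  96  99  94]
 [ 85 105 105  90  93 104 107 108 106 106 106 111 113 119 119 122 115  92 105 106  99 106 106]
 [ 91 106 105  84  89 104 108 107 104 105 105 107 106 108 108 106  90  76 103  93  81 105 107]
 [101 107 105  87  97 106 106  92  86 104 106 104  90  95 106 105  94  93 104  96  85 104 105]
 [ 91 104 103  85  98 106 105  84  76 104 107 103  85  91 105  99  90 104 101 106 101 108 118]]
```

Run:
```python
from h import *
d=np.load("avg.npz"); w=d["w"]; p=read_camera("top"); eye=np.array(p["eye"]); 
def hit(m,z):
    x=w[m]; t=(z-eye[2])/(x[:,2]-eye[2]); return eye+(x-eye)*t[:,None]
reg=np.zeros(w.shape[:2],bool); reg[233:251,290:304]=1
m=reg&(w[...,2]<.056); x=hit(m,.066)[:,:2]; c=x.mean(0); C=np.cov(x.T); e,v=np.linalg.eigh(C); a=np.degrees(np.arctan2(v[1,1],v[0,1]))
print("slot",len(x),c,"angle",a%180,np.sqrt(12*e))
print(cv2.minAreaRect((x*1000).astype(np.float32)))
m2=reg&(w[...,2]<.025); x=hit(m2,.045)[:,:2]; print("through",len(x),x.mean(0)); print(np.round((x-x.mean(0))*1000,1).tolist())
# label angle
l=hit(reg|True,.066) if 0 else None
F=d["F"].mean(-1); L=np.zeros_like(F,np.uint8); L[228:256,283:311]=(F[228:256,283:311]>121)*255
L=cv2.morphologyEx(L,cv2.MORPH_OPEN,np.ones((3,3)))&255
lm=L>0; lm&=(abs(w[...,2]-.066)<.006); x=hit(lm,.066)[:,:2]; print("label",len(x),cv2.minAreaRect((x*1000).astype(np.float32)),x.mean(0))
# tray top wall circle at z~.088
N=(abs(w[...,0]-.48)<.07)&(abs(w[...,1]+.047)<.07)
for lo,hi in((.078,.0875),(.0875,.1)):
    x=w[N&(w[...,2]>lo)&(w[...,2]<hi)]; A=np.c_[2*x[:,:2],np.ones(len(x))]; s=np.linalg.lstsq(A,(x[:,:2]**2).sum(1),rcond=None)[0]; print(len(x),s[:2],np.sqrt(s[2]+s[:2]@s[:2]))
# handle top-face and rest
f=d["F"];b=(f[...,2]>f[...,0]+50)&(f[...,2]>f[...,1]+25)&(abs(w[...,0]-.54)<.06)&(abs(w[...,1]+.29)<.06)
x=hit(b&(w[...,2]>.13),.155+0.006); print("handle",cv2.minAreaRect((x[:,:2]*1000).astype(np.float32)),x.mean(0))
q=(abs(w[...,0]-.54)<.05)&(abs(w[...,1]+.29)<.06)&(abs(w[...,2]-.066)<.004); x=w[q]; print("rest",cv2.minAreaRect((x[:,:2]*1000).astype(np.float32)),x.mean(0),np.c_[x[::12,:2]].round(3).tolist()[:0])
it=(abs(w[...,0]-.467)<.11)&(abs(w[...,1]-.24)<.13)&(abs(w[...,2]-.017)<.004); n,lab,st,ce=cv2.connectedComponentsWithStats(it.astype(np.uint8)); k=1+st[1:,4].argmax(); x=w[lab==k]; print("itray",cv2.minAreaRect((x[:,:2]*1000).astype(np.float32)))
```

```text
slot 33 [ 0.48236952 -0.04623696] angle 168.29475258608522 [0.00797113 0.03263228]
((481.926025390625, -46.51243591308594), (8.66901683807373, 31.648590087890625), 81.36026763916016)
through 12 [ 0.48313532 -0.04637521]
[[5.1, 2.7], [5.2, -0.2], [2.3, 2.6], [2.4, -0.2], [2.4, -3.0], [-0.5, 2.6], [-0.5, -0.2], [-0.4, -3.1], [-3.4, 2.5], [-3.3, -0.3], [-3.2, -3.1], [-6.1, -0.3]]
label 218 ((480.8232116699219, -46.14337921142578), (43.61528396606445, 44.456764221191406), 78.58811950683594) [ 0.48088497 -0.04611883]
228 [ 0.48314357 -0.0456294 ] 0.04575974561632406
257 [ 0.48124215 -0.04593392] 0.05555312686555054
handle ((543.1433715820312, -294.5792236328125), (29.580421447753906, 14.347309112548828), 20.690502166748047) [ 0.54289752 -0.29402625  0.161     ]
rest ((545.5084838867188, -296.49542236328125), (52.007896423339844, 52.661712646484375), 16.309478759765625) [ 0.54166455 -0.29076919  0.06581773] []
itray ((467.3965148925781, 241.86181640625), (219.48333740234375, 169.10232543945312), 88.08573913574219)
```

Request:
arm_command(xyz=[[1.8,1.4,0],[3.64,2.78,0],[3.64,2.78,0],[3.64,2.78,0],[3.64,2.78,0],[3.64,2.78,0],[3.64,2.78,0],[3.64,2.78,0],[3.64,2.78,0],[3.64,2.78,0],[1.84,1.41,0],[0,0,0]], turn=[[0,0,0],[0,0,0.047],[0,0,0],[0,0,0],[0,0,0],[0,0,0],[0,0,0],[0,0,0],[0,0,0],[0,0,0],[0,0,0],[0,0,0]], gripper=6.0)

```text
t: 3.05
tool_pos: [0.5439, -0.2928, 0.4046]
orientation: [-3.093, -0.551, 0.0]
force: [-0.8, 0.1, -1.0]
opening: 0.0599
```

Request:
arm_command(xyz=[[-0.1,-0.15,-1.0],[0,0,-2],[0,0,-2.5],[0,0,-2.5],[0,0,-1.3],[0,0,-0.55],[0,0,0]], turn=[[0,0,0],[0,0,0],[0,0,0],[0,0,0],[0,0,0],[0,0,0],[0,0,0]])

```text
t: 3.92
tool_pos: [0.5418, -0.2962, 0.3063]
orientation: [3.094, 0.546, -0.0]
force: [-0.7, 0.2, 0.8]
opening: 0.0602
```

Run:
```python
from h import *
s=robot.read_state(); print(s["tool_pos"],s["orientation"],s["force"])
p=read_camera("side"); save(p,"s4.png",(100,260,240,440),3)
```

```text
[ 0.54181217 -0.29616197  0.30625376] [ 3.09376484e+00  5.46002837e-01 -5.31362729e-05] [-0.68779474  0.15228838  0.83392565]
```

View pics/s4.png

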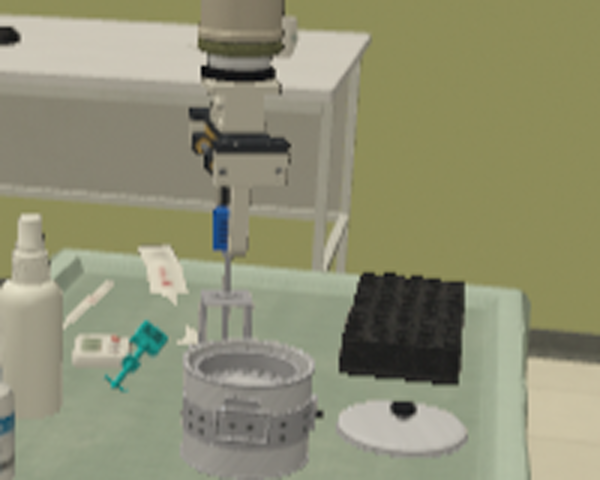

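Request:
arm_command(xyz=[[0.1,0.15,0],[0,0,0],[0,0,0],[0,0,0],[0,0,0],[0,0,0]], turn=[[0,0,0],[0,0,0],[0,0,0],[0,0,0],[0,0,0],[0,0,0]], gripper=0, force=50)

```text
t: 4.72
tool_pos: [0.543, -0.2947, 0.3063]
orientation: [3.093, 0.546, 0.001]
force: [1.5, -2.6, -1.1]
opening: 0.0136
```

Request:
arm_command(xyz=[[0,0,0.5],[0,0,1.0],[0,0,1.5],[0,0,2],[0,0,2],[0,0,2],[0,0,1],[0,0,0]], turn=[[0,0,0],[0,0,0],[0,0,0],[0,0,0],[0,0,0],[0,0,0],[0,0,0],[0,0,0]])

```text
t: 5.72
tool_pos: [0.5431, -0.2943, 0.4074]
orientation: [3.093, 0.547, 0.002]
force: [0.8, 0.2, -2.1]
opening: 0.0141
```

Run:
```python
from h import *
s=robot.read_state(); print(s["tool_pos"],s["orientation"],s["force"],s["wrist_torque"],s["opening"])
p=read_camera("side"); save(p,"s5.png",(80,240,240,440),3)
w=cloud(p); f=p["frame"].astype(int)
b=(f[...,2]>f[...,0]+50)&(f[...,2]>f[...,1]+25)&(abs(w[...,0]-.54)<.06)&(abs(w[...,1]+.29)<.06); print(w[b].mean(0),w[b].min(0),w[b].max(0))
# shaft points below
for z in np.arange(.08,.2,.01):
    m=(abs(w[...,0]-.54)<.04)&(abs(w[...,1]+.29)<.03)&(abs(w[...,2]-z)<.005); print(round(z,3),m.sum(),np.round(np.nanmean(w[m],0),4) if m.any() else "")
```

```text
[ 0.54314116 -0.29434724  0.4074105 ] [3.09268943e+00 5.46808547e-01 2.03914890e-03] [ 0.78044462  0.24716918 -2.1254212 ] [-0.04219528 -0.04122883 -0.01572563] 0.014107518073384425
[ 0.55122762 -0.28586956  0.24089373] [ 0.52747096 -0.30926988  0.21966819] [ 0.56029466 -0.2777426   0.26014569]
0.08 0 
0.09 0 
0.1 0 
0.11 16 [ 0.5427 -0.2911  0.1119]
0.12 15 [ 0.5442 -0.2917  0.118 ]
0.13 9 [ 0.5428 -0.2903  0.1294]
0.14 10 [ 0.5427 -0.289   0.1399]
0.15 10 [ 0.5436 -0.2878  0.1506]
0.16 7 [ 0.5438 -0.2911  0.159 ]
0.17 15 [ 0.5422 -0.2864  0.1702]
0.18 7 [ 0.5433 -0.2935  0.1795]
0.19 11 [ 0.5425 -0.2914  0.1901]
```

View pics/s5.png

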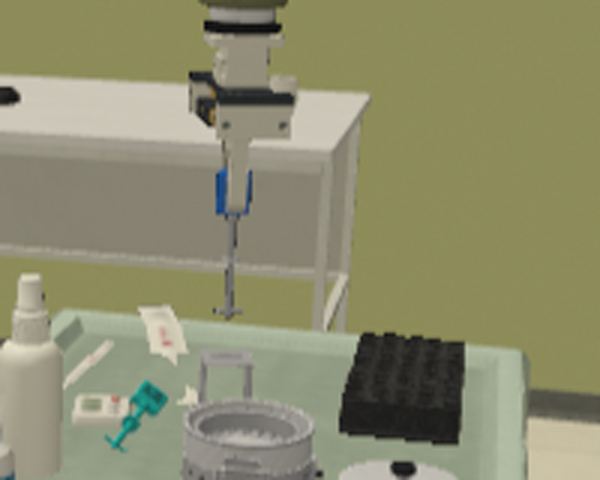

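Request:
arm_command(xyz=[[-0.3,1.24,1.0],[-0.61,2.48,0.5],[-0.61,2.48,0],[-0.61,2.48,0],[-0.61,2.48,0],[-0.61,2.48,0],[-0.61,2.48,0],[-0.61,2.48,0],[-0.61,2.48,0],[-0.61,2.48,0],[-0.31,1.26,0],[0,0,0]], turn=[[0,0,0],[0,0,-0.05],[0,0,-0.1],[0,0,-0.1],[0,0,-0.1],[0,0,-0.1],[0,0,-0.1],[0,0,0],[0,0,0],[0,0,0],[0,0,0],[0,0,0]])

```text
t: 7.28
tool_pos: [0.4817, -0.0455, 0.4213]
orientation: [3.126, -0.312, 0.0]
force: [0.4, -0.2, -0.8]
opening: 0.0139
```

Request:
arm_command(xyz=[[0,0,0],[0,0,0]], turn=[[0,0,0],[0,0,0]])

```text
t: 7.52
tool_pos: [0.4821, -0.0469, 0.4212]
orientation: [3.126, -0.315, -0.0]
force: [-0.1, -0.2, -1.3]
opening: 0.0137
```

Request:
arm_command(xyz=[[0,0,-1.5],[0,0,-2],[0,0,-1.5],[0,0,-0.7],[0,0,-0.2],[0,0,-0.1],[0,0,-0.1],[0,0,0]], turn=[[0,0,0],[0,0,0],[0,0,0],[0,0,0],[0,0,0],[0,0,0],[0,0,0],[0,0,0]])

```text
t: 8.52
tool_pos: [0.482, -0.0462, 0.3606]
orientation: [3.126, -0.314, 0.001]
force: [-0.6, -0.2, -1.4]
opening: 0.0138
```

Request:
arm_command(xyz=[[0,0,-0.1],[0,0,-0.1],[0,0,-0.1],[0,0,-0.1]], turn=[[0,0,0],[0,0,0],[0,0,0],[0,0,0]])

```text
t: 9.02
tool_pos: [0.4819, -0.0462, 0.3561]
orientation: [-3.126, 0.314, 0.0]
force: [0.0, 0.1, -2.5]
opening: 0.0137
```

Request:
arm_command(xyz=[[0,0,-0.2],[0,0,-0.2],[0,0,-0.3],[0,0,-0.3],[0,0,-0.3],[0,0,-0.1],[0,0,0]], turn=[[0,0,0],[0,0,0],[0,0,0],[0,0,0],[0,0,0],[0,0,0],[0,0,0]])

```text
t: 9.9
tool_pos: [0.4819, -0.0462, 0.3422]
orientation: [3.126, -0.314, -0.0]
force: [-0.3, 0.4, -1.3]
opening: 0.0135
```

Request:
arm_command(xyz=[[0,0,0],[0,0,0],[0,0,0],[0,0,-0.1],[0,0,-0.1],[0,0,-0.1],[0,0,-0.05],[0,0,0]], turn=[[0,0,0.08],[0,0,0.08],[0,0,0.08],[0,0,0],[0,0,0],[0,0,0],[0,0,0],[0,0,0]])

```text
t: 10.9
tool_pos: [0.482, -0.0462, 0.3391]
orientation: [3.141, 0.062, 0.0]
force: [-1.5, -0.7, 2.2]
opening: 0.0133
```

Request:
arm_command(xyz=[[0,0,-0.05],[0,0,0],[0,0,0]], turn=[[0,0,0],[0,0,0],[0,0,0]])

```text
t: 11.28
tool_pos: [0.482, -0.0462, 0.339]
orientation: [3.141, 0.062, 0.001]
force: [-2.5, 0.9, 6.9]
opening: 0.0137
```

Request:
arm_command(xyz=[[0,0,0],[0,0,0],[0,0,0]], turn=[[0,0,0.05],[0,0,0.05],[0,0,0.05]])

```text
t: 11.65
tool_pos: [0.4823, -0.0463, 0.339]
orientation: [3.127, 0.3, 0.002]
force: [-0.6, -0.8, 4.3]
opening: 0.0136
```

Request:
arm_command(xyz=[[0,0,0],[0,0,0],[0,0,0]], turn=[[0,0,0.05],[0,0,0.05],[0,0,0.05]])

```text
t: 12.02
tool_pos: [0.4822, -0.0464, 0.3389]
orientation: [3.095, 0.533, 0.002]
force: [-0.8, -0.6, 3.1]
opening: 0.0135
```

Request:
arm_command(xyz=[[0,0,-0.03],[0,0,0],[0,0,0]], turn=[[0,0,0.05],[0,0,0.05],[0,0,0.05]])

```text
t: 12.4
tool_pos: [0.482, -0.0462, 0.3378]
orientation: [3.047, 0.764, 0.0]
force: [-0.4, -0.9, -1.2]
opening: 0.0139
```

Request:
arm_command(xyz=[[0,0,-0.1],[0,0,-0.05],[0,0,0]], turn=[[0,0,0],[0,0,0],[0,0,0]])

```text
t: 12.78
tool_pos: [0.4819, -0.0462, 0.3362]
orientation: [-3.048, -0.761, 0.001]
force: [0.1, 0.5, -1.6]
opening: 0.0136
```

Request:
arm_command(xyz=[[0,0,0],[0,0,-0.15],[0,0,-0.25],[0,0,-0.3],[0,0,-0.3],[0,0,-0.3],[0,0,-0.1],[0,0,0]], turn=[[0,0,0.03],[0,0,0],[0,0,0],[0,0,0],[0,0,0],[0,0,0],[0,0,0],[0,0,0]])

```text
t: 13.78
tool_pos: [0.4819, -0.0462, 0.3224]
orientation: [-3.036, -0.807, 0.0]
force: [-0.2, 0.2, -2.2]
opening: 0.0138
```

Request:
arm_command(xyz=[[0,0,0],[0,0,0],[0,0,0],[0,0,0],[0,0,-0.1],[0,0,-0.1],[0,0,-0.1],[0,0,-0.1],[0,0,-0.05],[0,0,0]], turn=[[0,0,-0.13],[0,0,-0.13],[0,0,-0.13],[0,0,-0.13],[0,0,0],[0,0,0],[0,0,0],[0,0,0],[0,0,0],[0,0,0]])

```text
t: 15.02
tool_pos: [0.482, -0.0462, 0.3181]
orientation: [3.142, 0.0, 0.0]
force: [-1.0, -0.2, 0.6]
opening: 0.0138
```

Request:
arm_command(xyz=[[0,0,-0.05],[0,0,0],[0,0,0]], turn=[[0,0,0],[0,0,0],[0,0,0]])

```text
t: 15.4
tool_pos: [0.482, -0.0462, 0.3178]
orientation: [3.142, -0.0, 0.001]
force: [-1.4, -0.2, 4.8]
opening: 0.0139
```

Contact on the bottom floor, as expected. Sweeping clockwise.

Request:
arm_command(xyz=[[0,0,0],[0,0,0],[0,0,0]], turn=[[0,0,-0.04],[0,0,-0.04],[0,0,0]])

```text
t: 15.78
tool_pos: [0.482, -0.0463, 0.3175]
orientation: [3.139, -0.126, 0.001]
force: [-1.0, -1.2, 2.3]
opening: 0.0137
```

Request:
arm_command(xyz=[[0,0,-0.02],[0,0,0],[0,0,0]], turn=[[0,0,-0.04],[0,0,-0.04],[0,0,0]])

```text
t: 16.15
tool_pos: [0.4818, -0.0461, 0.3167]
orientation: [-3.131, 0.25, 0.001]
force: [-0.4, -0.3, -1.3]
opening: 0.0137
```

Request:
arm_command(xyz=[[0,0,-0.1],[0,0,-0.15],[0,0,-0.2],[0,0,-0.2],[0,0,-0.15],[0,0,-0.1],[0,0,0],[0,0,0]], turn=[[0,0,-0.02],[0,0,0],[0,0,0],[0,0,0],[0,0,0],[0,0,0],[0,0,0],[0,0,0]])

```text
t: 17.15
tool_pos: [0.482, -0.0462, 0.3083]
orientation: [3.129, -0.283, 0.0]
force: [1.6, -0.5, -0.7]
opening: 0.0136
```

Request:
arm_command(xyz=[[0,0,-0.08],[0,0,0],[0,0,0],[0,0,0],[0,0,0],[0,0,0],[0,0,0],[0,0,0],[0,0,0],[0,0,0],[0,0,0],[0,0,0]], turn=[[0,0,0],[0,0,0],[0,0,0.1],[0,0,0.15],[0,0,0.16],[0,0,0.16],[0,0,0.16],[0,0,0.16],[0,0,0.16],[0,0,0.16],[0,0,0.15],[0,0,0]])

```text
t: 18.65
tool_pos: [0.4819, -0.0462, 0.3075]
orientation: [2.611, 1.746, 0.0]
force: [-0.1, -0.1, -1.7]
opening: 0.0138
```

Request:
arm_command(xyz=[[0,0,0],[0,0,0.1],[0,0,0.1],[0,0,0.05],[0,0,0.05],[0,0,0]], turn=[[0,0,0],[0,0,0],[0,0,0],[0,0,0],[0,0,0],[0,0,0]])

```text
t: 19.4
tool_pos: [0.4818, -0.0462, 0.3102]
orientation: [-2.61, -1.747, 0.001]
force: [-0.2, -0.3, -2.8]
opening: 0.0134
```

Request:
arm_command(xyz=[[0,0,0.05],[0,0,0.05],[0,0,0.1],[0,0,0.1],[0,0,0.2],[0,0,0],[0,0,0]], turn=[[0,0,0],[0,0,0],[0,0,0],[0,0,0],[0,0,0],[0,0,0],[0,0,0]])

```text
t: 20.27
tool_pos: [0.482, -0.0462, 0.3155]
orientation: [2.611, 1.748, 0.0]
force: [-0.1, 0.7, -5.6]
opening: 0.0138
```

Request:
arm_command(xyz=[[0,0,0.3],[0,0,0.6],[0,0,0.9],[0,0,1.1],[0,0,1.2],[0,0,1.2],[0,0,1.2],[0,0,1.2],[0,0,1.2],[0,0,0.8],[0,0,0.5],[0,0,0.2]], turn=[[0,0,0],[0,0,0],[0,0,0],[0,0,0],[0,0,0],[0,0,0],[0,0,0],[0,0,0],[0,0,0],[0,0,0],[0,0,0],[0,0,0]])

```text
t: 21.78
tool_pos: [0.482, -0.0462, 0.4196]
orientation: [2.611, 1.748, 0.0]
force: [0.6, -0.2, -5.8]
opening: 0.0138
```

Request:
arm_command(xyz=[[0,0,0],[0,0,0],[0,0,0]], turn=[[0,0,0],[0,0,0],[0,0,0]])

```text
t: 22.15
tool_pos: [0.4819, -0.0462, 0.4191]
orientation: [-2.61, -1.747, 0.001]
force: [-0.3, -0.5, -5.8]
opening: 0.0134
```

Run:
```python
from h import *
s=robot.read_state(); print(s["t"],s["tool_pos"],s["force"])
p=read_camera("side"); save(p,"s6.png",(120,360,200,480),2.5)
```

```text
22.15 [ 0.48187258 -0.04619844  0.41910448] [-0.32778881 -0.45819081 -5.82529131]
```

View pics/s6.png

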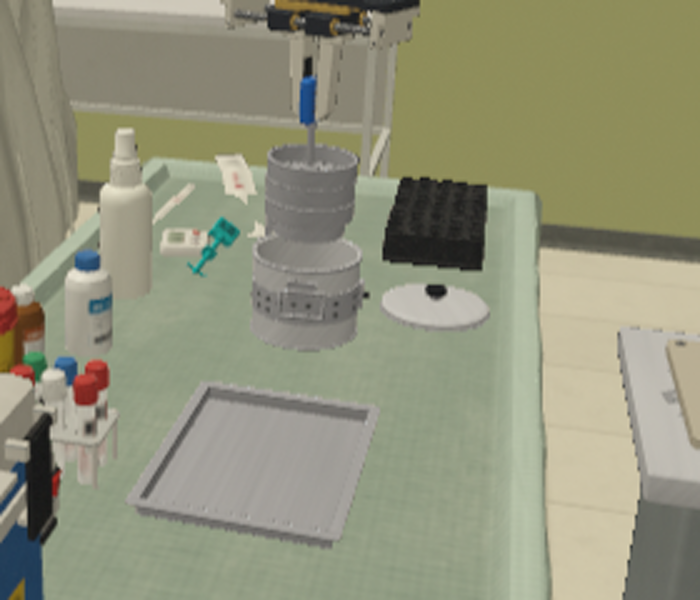

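Request:
arm_command(xyz=[[0,0.5,0],[0,1.2,0],[-0.15,1.8,0],[-0.15,2.4,0],[-0.2,2.8,0],[-0.2,2.8,0],[-0.2,2.8,0],[-0.2,2.8,0],[-0.2,2.8,0],[-0.2,2.8,0],[0,2.4,0],[0,1.8,0]], turn=[[0,0,0],[0,0,0],[0,0,0],[0,0,0],[0,0,0],[0,0,0],[0,0,0],[0,0,0],[0,0,0],[0,0,0],[0,0,0],[0,0,0]])

```text
t: 23.7
tool_pos: [0.4662, 0.2248, 0.4194]
orientation: [-2.609, -1.749, 0.0]
force: [-0.2, -0.4, -5.2]
opening: 0.0137
```

Request:
arm_command(xyz=[[0,1.0,0],[0,0.5,0],[0,0,-0.5],[0,0,-1.0],[0,0,-1.5],[0,0,-1.5],[0,0,-1.5],[0,0,-1.5],[0,0,-1.0],[0,0,-0.5],[0,0,0],[0,0,0]], turn=[[0,0,0],[0,0,0],[0,0,0],[0,0,0],[0,0,0],[0,0,0],[0,0,0],[0,0,0],[0,0,0],[0,0,0],[0,0,0],[0,0,0]])

```text
t: 25.2
tool_pos: [0.4672, 0.2379, 0.3301]
orientation: [2.61, 1.747, 0.002]
force: [0.7, -0.1, -5.3]
opening: 0.0136
```

Run:
```python
from h import *
s=robot.read_state(); print(s["t"],s["tool_pos"],s["force"])
p=read_camera("side"); save(p,"s7.png",(150,370,200,460),2.7)
```

```text
25.2 [0.46718518 0.23790732 0.33013818] [ 0.68890325 -0.06938472 -5.3316473 ]
```

View pics/s7.png

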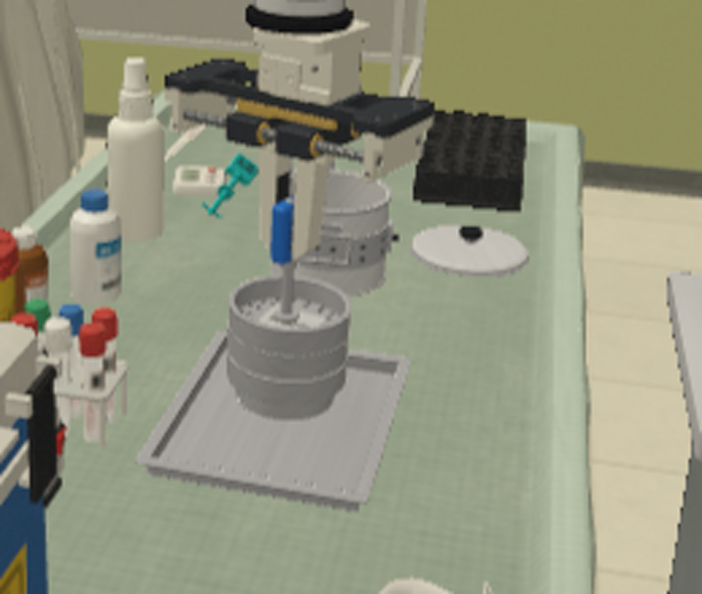

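Request:
arm_command(xyz=[[0,0,-0.4],[0,0,-0.5],[0,0,-0.5],[0,0,-0.3],[0,0,-0.1],[0,0,-0.1],[0,0,-0.1],[0,0,-0.1],[0,0,-0.05],[0,0,0]], turn=[[0,0,0],[0,0,0],[0,0,0],[0,0,0],[0,0,0],[0,0,0],[0,0,0],[0,0,0],[0,0,0],[0,0,0]])

```text
t: 26.5
tool_pos: [0.4672, 0.2379, 0.3085]
orientation: [2.61, 1.747, 0.002]
force: [-0.4, 0.2, -1.5]
opening: 0.0141
```

Stack stands (load gone). Lower the key softly onto its collar.

Request:
arm_command(xyz=[[0,0,-0.1],[0,0,-0.1],[0,0,-0.05],[0,0,0]], turn=[[0,0,0],[0,0,0],[0,0,0],[0,0,0]])

```text
t: 27.0
tool_pos: [0.4669, 0.2378, 0.3053]
orientation: [2.611, 1.748, -0.0]
force: [-0.2, 0.5, 0.2]
opening: 0.0139
```

Request:
arm_command(xyz=[[0,0,0],[0,0,0],[0,0,0],[0,0,0],[0,0,0],[0,0,0]], turn=[[0,0,0],[0,0,0],[0,0,0],[0,0,0],[0,0,0],[0,0,0]], gripper=5)

```text
t: 27.75
tool_pos: [0.4669, 0.2378, 0.3054]
orientation: [-2.611, -1.748, -0.0]
force: [0.0, 0.3, 0.1]
opening: 0.0501
```

Request:
arm_command(xyz=[[0,0,0.5],[0,0,1.5],[0,0,2.5],[0,0,2.5],[0,0,2.5],[0,0,2.5],[0,0,2],[0,0,1],[0,0,0],[0,0,0]], turn=[[0,0,0],[0,0,0],[0,0,0],[0,0,0],[0,0,0],[0,0,0],[0,0,0],[0,0,0],[0,0,0],[0,0,0]])

```text
t: 29.0
tool_pos: [0.4668, 0.2377, 0.4543]
orientation: [-2.61, -1.747, 0.003]
force: [0.2, 0.1, -0.2]
opening: 0.0501
```

Run:
```python
from h import *
s=robot.read_state(); print(s["t"],s["tool_pos"],s["force"],s["opening"])
p=read_camera("side"); save(p,"s8.png",(150,370,200,460),2.7); w=cloud(p); f=p["frame"].astype(int)
N=(abs(w[...,0]-.467)<.06)&(abs(w[...,1]-.24)<.06)
b=N&(f[...,2]>f[...,0]+50)&(f[...,2]>f[...,1]+25); print("handle",w[b].mean(0),w[b].max(0))
for z in(.03,.05,.07,.08):
    x=w[N&(abs(w[...,2]-z)<.006)]; print(z,x.min(0).round(3),x.max(0).round(3))
```

```text
29.0 [0.46679665 0.2377316  0.45430258] [ 0.15549031  0.06297953 -0.17368   ] 0.050090574691721866
handle [0.46571843 0.24742899 0.13988722] [0.47756959 0.25820085 0.15940557]
0.03 [0.419 0.238 0.024] [0.507 0.287 0.036]
0.05 [0.42  0.242 0.044] [0.508 0.287 0.056]
0.07 [0.42  0.194 0.064] [0.509 0.287 0.076]
0.08 [0.419 0.193 0.074] [0.511 0.288 0.086]
```

View pics/s8.png

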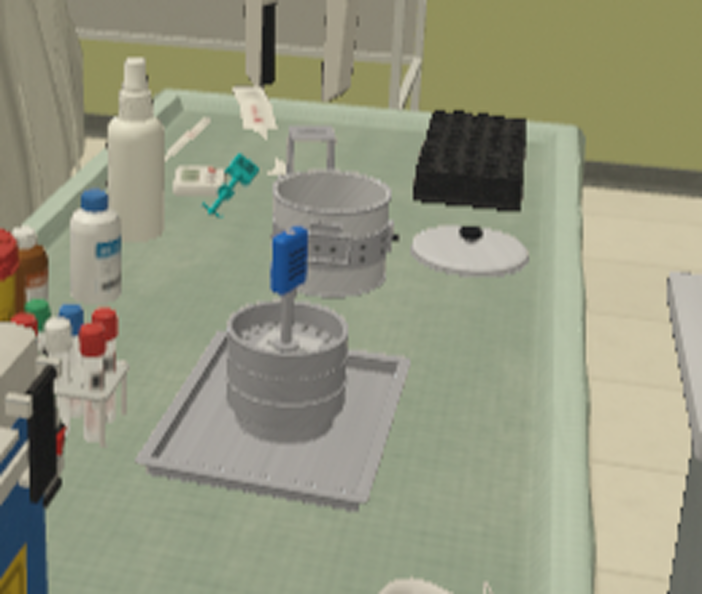

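The stack stands upright inside the tray with the key upright in it, and the gripper is well clear above.

```bash
python3 -c "
from plant import robot
print(robot.close_job())"
```

```text
the job is handed in; nothing more can be done
None
```

The three trays now stand stacked in the instrument tray, with the blue key standing locked in them. I handed the job in at about 29 s of the 72 s allowed; no verdict is reported.

- **Threading:** The key went straight through the top slot, at about −11.5°. A light push of at most about 8 N found the middle tray's slot at about 28° and the bottom tray's at about −9°.
- **Lift:** I turned the key about 78° under the bottom tray. The wrist force then showed the full stack's weight, about 4.4 N, so all three trays were hanging on the key.
- **Setting down:** The stack was lowered gently until its load came off the key. The key was then lowered until its collar rested on the top tray with about 1.5 N.
- **Last checks:** The final picture and depth readings show the stack upright, with its wall straight, within about 5 mm of the instrument tray's centre. The key is upright and the gripper is open, about 15 cm above it. In the last picture the bottles and timer look unmoved; I compared them by eye and did not measure them again.
- **Not measured:** The key's final angle to the bottom slot is inferred from the turn I commanded, because the slot can't be seen under the stack. No check failed or disagreed.

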